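Put the violet coupler set back in its nests

ROBOT

A 6-joint arm with a two-finger parallel gripper is mounted at the origin on the work surface. World frame = base frame: x ahead of the robot, y to its left, z up, the work surface at z = 0. Lengths are in m, angles in rad, forces in N, time in s.
With the tool pointing down it reaches from about 0.275 to 0.725 m from the base axis. Payload 5.6 kg.
Tool frame: the origin (TCP) lies between the finger pads, 19 mm behind the fingertips; this is the grasp point; z points along the fingers, y is the line along which they close (so a half turn about z gives the same grasp; the last joint's range is limited). The gripper opens to 85 mm and grips with 20 to 120 N. Pads are 22 mm wide; open, the fingers measure 114 mm over their backs; the gripper's body (76 mm by 85 mm) begins 54 mm behind the grasp point. The pads swing forward as they close: fully open they stand 13 mm farther back than shut.
Start: joints at [1.569, 0.255, 0.108, 0, -1.424, -0.285], TCP at [0.156, 0.528, 0.25] pointing down, gripper open.
Joint ranges: [-2.95, 2.95], [-1.21, 1.97], [-1.09, 1.5], [-2.87, 1.71], [-2.94, -0.07], [-3.05, 3.05]. Speed limits (rad/s): [2.57, 2.57, 3.14, 3.14, 3.14, 3.14].

INTERFACE

Orientations are given as [roll, pitch, yaw] about the fixed x, y, z axes, in that order (R = Rz(yaw) Ry(pitch) Rx(roll)).
In Python, from cell import env, eyes, workorder gives the robot as it stands. The module is installed in compiled form; this text tells all that it offers.
- The arm moves only by the tool apply_moves, never from a script. Its argument "commands" is one flat list of numbers, 7 for each row, row after row: the turn, a rotation vector about the tool's x, y, z normalised to -1 to 1, where 1 is 0.1 rad, then the shift along the tool's x, y, z normalised to -1 to 1, where 1 is 0.4 m, then the opening, from -1 (shut) to 1 (fully open). In form: [ax, ay, az, x, y, z, hand, ax, ay, az, x, y, z, hand, ...]. A call has 1 to 5 rows; each row shifts and turns the commanded pose from where the row before left it, along the tool's axes as they then stand; what a row does not reach is not made up. A row lasts 1/10 s, in which the tool goes at most 50 mm and 8.59 degrees, less where a joint would pass 70% of its speed; a pose out of reach is approached as far as the arm can. A call with a number of a shift or a turn outside -1 to 1 is refused whole. A call with a gripper value outside its range is refused whole. The fingers move at their own pace and stop on an object; the grip force is fixed at half the most. Time passes only in rows, so rows that do not move let the fingers close. It gives the time, the measured TCP pose, the force, the opening and the grip force at its end, in the units of the state.
- env.get_obs(): the state, without advancing time (a new reading comes with each control period).
- eyes.get_image(name): name is "scene" or "side" or "wrist"; returns a dict with "image" (384x512x3 uint8, blue, green, red), "intrinsics" (3x3 intrinsics, pixels), "cam_to_world" (4x4, takes a point from camera to world coordinates). Camera axes: x right, y up, looking along -z (the intrinsics and any distortion apply to the point x, -y, -z); pixel columns grow to the right and rows downward; lengths in m; the calibration is good to about 2 mm. A picture is of the moment at which its call begins. There is no depth.
- workorder.job_done(): hands the job in; it is judged then, once.
The state is a dict: "t": time; "joints": joint angles; "joint_velocities": joint speeds; "effort": joint torques, N m; "ee_pos": TCP position; "orientation": TCP orientation; "force": force on the tool from outside, world axes, zero at the start; "ft_torque": the same for the moment, N m; "grip_width": finger opening in m; "grasp_force": force on a finger pad.
Only numpy, scipy, OpenCV 4.12 (cv2) and the standard library are available. Lean on these libraries where they do the work, as an engineer would, in place of code of your own. Each camera call takes 0.05 s, during which the arm holds its last target. There are 200 camera calls.

TASK

Put the violet coupler set away: stand each of the three violet couplers upright in the black nest that matches its size. The gold coupler that someone left in the medium nest is not part of the set, so move it to the red hold tray and stand it upright in there. Set them all down gently without dropping them, and leave the cream puck and the nickel breaker bar head where they are.

Things in the scene. Friction and masses are not known exactly. Their poses are not given: they have to be found in the camera images.
- coupler_small: small violet anodized quick-release coupler, loose, upright: round body 30 mm in diameter, 40 mm tall, with a steel square drive (13 mm square, 12 mm tall) on top; about 100 g. Origin: centre of its underside; z up along its axis. Grip the body at any yaw; with the TCP 32 mm (fingertips 13 mm) above its underside the tips clear a nest's rim.
- coupler_medium: medium violet anodized quick-release coupler, loose, upright: round body 44 mm in diameter, 48 mm tall, with a steel square drive (19 mm square, 16 mm tall) on top; about 220 g. Origin: centre of its underside; z up along its axis. Grip the body at any yaw; with the TCP 36 mm (fingertips 17 mm) above its underside the tips clear a nest's rim.
- coupler_large: large violet anodized quick-release coupler, loose, upright: round body 58 mm in diameter, 54 mm tall, with a steel square drive (25 mm square, 20 mm tall) on top; about 420 g. Origin: centre of its underside; z up along its axis. Grip the body at any yaw; with the TCP 40 mm (fingertips 21 mm) above its underside the tips clear a nest's rim.
- coupler_gold: gold anodized quick-release coupler, loose, upright: round body 44 mm in diameter, 48 mm tall, with a steel square drive (19 mm square, 16 mm tall) on top; about 220 g. Origin: centre of its underside; z up along its axis. Grip the body at any yaw; with the TCP 36 mm (fingertips 17 mm) above its underside the tips clear a nest's rim. At the start it stands in the medium nest, on the nest's floor.
- nest_small: the small nest, a shallow round black dish with a pale grey liner, fixed to the bench: 46 mm inside diameter, 56 mm outside; its floor is 4 mm and its rim 10 mm above the bench. Home of the small violet coupler (30 mm). Origin: centre of its underside, on the bench; z up.
- nest_medium: the medium nest, a shallow round black dish with a pale grey liner, fixed to the bench: 60 mm inside diameter, 70 mm outside; its floor is 4 mm and its rim 10 mm above the bench. Home of the medium violet coupler (44 mm). Origin: centre of its underside, on the bench; z up. At the start the gold coupler stands in it.
- nest_large: the large nest, a shallow round black dish with a pale grey liner, fixed to the bench: 74 mm inside diameter, 84 mm outside; its floor is 4 mm and its rim 10 mm above the bench. Home of the large violet coupler (58 mm). Origin: centre of its underside, on the bench; z up.
- hold_tray: the red hold tray, a square open metal tray fixed to the bench, 120 x 120 mm outside with 3 mm walls, 15 mm tall; its floor is 3 mm above the bench. Empty at the start. Origin: centre of its underside, on the bench; x and y run along its sides, z up.
- alignment_puck: the cream ceramic alignment puck, loose, a flat disc 60 mm in diameter and 20 mm tall lying on the bench among the couplers. Origin: centre of its underside. To be left where it is.
- bar_head: the nickel-plated breaker bar head, loose, lying on the bench among the couplers: a round shank and a fork with a square tang, 100 mm long (44 mm to -x and 56 mm to +x of its origin), 32 mm wide, 28 mm tall. Origin: on its underside, mid-width; x along its length to the tang. To be left where it is.

How it is judged:
At the end, for the whole second after the job is handed in: Each violet coupler stands upright (within 6 degrees) on the floor of the nest of its size, within 10 mm of its centre; the gold one stands upright on the floor of the red hold tray; all are released and at rest; puck and bar head are shifted by no more than 2 cm (horizontal distance between coupler_small and nest_small below 0.01 m and z of coupler_small in the frame of nest_small below 0.007 m and angle between each of coupler_small, coupler_medium, coupler_large, coupler_gold's own z axis and vertical below 0.1 rad and linear speed of each of coupler_small, coupler_medium, coupler_large, coupler_gold below 0.02 m/s and horizontal distance between coupler_medium and nest_medium below 0.01 m and z of coupler_medium in the frame of nest_medium below 0.007 m and horizontal distance between coupler_large and nest_large below 0.01 m and z of coupler_large in the frame of nest_large below 0.007 m and x of coupler_gold in the frame of hold_tray between -0.042 and 0.042 m and y of coupler_gold in the frame of hold_tray between -0.042 and 0.042 m and z of coupler_gold in the frame of hold_tray below 0.007 m); the robot touches nothing.
It fails at once if the cream alignment puck is shifted by more than 2 cm (distance of alignment_puck from where it was at the start of the episode above 0.02 m).
It fails at once if the nickel breaker bar head is shifted by more than 2 cm (distance of bar_head from where it was at the start of the episode above 0.02 m).
It fails at once if a coupler is dropped from more than about 2 cm, or knocked flying ((linear speed of coupler_small above 0.6 m/s and contact force between the fingers and coupler_small below 0.05 N) or (linear speed of coupler_medium above 0.6 m/s and contact force between the fingers and coupler_medium below 0.05 N) or (linear speed of coupler_large above 0.6 m/s and contact force between the fingers and coupler_large below 0.05 N) or (linear speed of coupler_gold above 0.6 m/s and contact force between the fingers and coupler_gold below 0.05 N)).
It also fails if it takes over 109 s, if anything falls off the work surface, if the arm or the gripper's body presses on something with over 40 N, if the wrist force passes 120 N, or if a joint passes its speed limit or range.

## Working session

There is one attempt and no reset: what is moved stays moved. The work goes in short steps, Python scripts to look and compute and a tool call to move; the robot and the scene stay as the last step left them, time stands still between calls to the robot, and variables do not carry over. Pictures are saved under pics/ and viewed, at most 14 in all, crops included, and the job is handed in when it is done.

Besides the shell and the picture viewer there is one more tool, called after ">>>" by a JSON object that holds its "op" and its "data", one argument or row to a line. apply_moves: Moves the arm, as the interface text tells. Scaled input: -1 to 1 covers 0.4 m each way for a shift and 0.1 rad each way for a turn. Its arguments: {"type":"object","properties":{"commands":{"type":"array"}},"required":["commands"]}

```bash
mkdir -p pics
cat > h.py <<'E'
import numpy as np, cv2
from cell import env, eyes, workorder
def snap(n, f):
    d=eyes.get_image(n); cv2.imwrite(f'pics/{f}.png',d['image']); np.savez(f'pics/{f}.npz',**{k:np.array(d[k]) for k in d}); return d
def ray(d,u,v,z):
    K=np.array(d['intrinsics']);T=np.array(d['cam_to_world'])
    p=np.linalg.inv(K)@[u,v,1]; r=T[:3,:3]@[p[0],-p[1],-p[2]]; o=T[:3,3]
    return o+r*(z-o[2])/r[2]
E
python3 - <<'E'
from h import *
for n in ['scene','side','wrist']:
    d=snap(n,n+'0'); print(n,d.keys(),np.round(d['intrinsics'],1).tolist(),np.round(d['cam_to_world'],3).tolist())
o=env.get_obs(); print(o)
E
```

```text
scene dict_keys(['image', 'intrinsics', 'cam_to_world']) [[459.7, 0.0, 252.4], [0.0, 459.7, 186.5], [0.0, 0.0, 1.0]] [[0.401, -0.554, 0.73, 1.173], [0.916, 0.261, -0.305, -0.266], [-0.021, 0.791, 0.612, 0.558], [0.0, 0.0, 0.0, 1.0]]
side dict_keys(['image', 'intrinsics', 'cam_to_world']) [[457.4, 0.0, 257.4], [0.0, 457.4, 196.5], [0.0, 0.0, 1.0]] [[-0.868, 0.388, -0.309, 0.248], [-0.496, -0.671, 0.551, 0.482], [0.006, 0.632, 0.775, 0.73], [0.0, 0.0, 0.0, 1.0]]
wrist dict_keys(['image', 'intrinsics', 'cam_to_world']) [[311.2, 0.0, 258.3], [0.0, 311.2, 190.8], [0.0, 0.0, 1.0]] [[-0.282, 0.925, 0.255, 0.22], [-0.959, -0.273, -0.073, 0.508], [0.002, -0.265, 0.964, 0.374], [0.0, 0.0, 0.0, 1.0]]
{'t': 0.15, 'joints': array([ 1.56859763e+00,  2.55629441e-01,  1.07309956e-01, -3.35953117e-04,
       -1.42390198e+00, -2.84624042e-01]), 'joint_velocities': array([-1.54865967e-03, -2.36129432e-03,  4.28624256e-03,  2.30286122e-03,
        3.41308128e-05,  1.17570957e-03]), 'effort': array([-3.00000756e-04, -3.86943519e+01,  2.38078147e+01,  5.36658749e+00,
       -4.56577720e-03, -2.56771457e-07]), 'ee_pos': array([0.15544545, 0.5272233 , 0.24929984]), 'orientation': array([ 3.14013155e+00, -8.12792866e-05, -2.86872088e-01]), 'force': array([-0.01474688, -0.67785805,  0.49166436]), 'ft_torque': array([0.00838821, 0.03319622, 0.01176496]), 'grasp_force': 0.0, 'grip_width': 0.08516514905425313}
```

View pics/scene0.png

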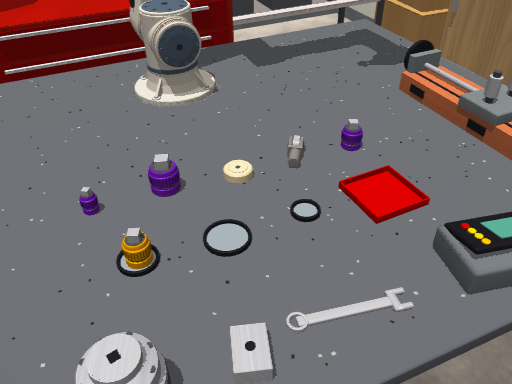

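View pics/side0.png

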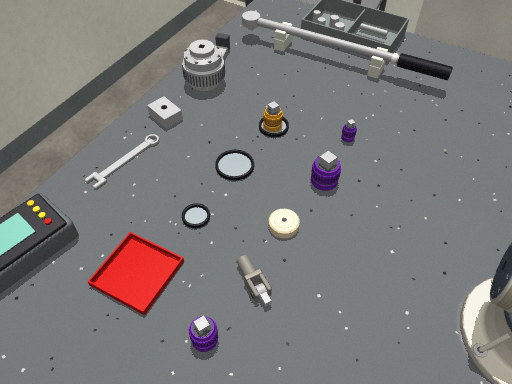

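Scene view: small violet (90,202), large violet (164,177), medium violet (352,137), gold in the medium nest (137,250), large nest (227,237), small nest (305,209), tray (384,193), puck (238,171), bar head (296,150). Side view agrees: small (349,131), large (326,171), medium (204,333), gold (273,118), tray (137,272).

```bash
cat > m.py <<'E'
from h import *
def load(f): return dict(np.load(f'pics/{f}.npz'))
def blobs(m,amin=40):
    c,_=cv2.findContours(m.astype(np.uint8),cv2.RETR_EXTERNAL,cv2.CHAIN_APPROX_NONE)
    return [x for x in c if cv2.contourArea(x)>amin]
def masks(d):
    hsv=cv2.cvtColor(d['image'],cv2.COLOR_BGR2HSV); H,S,V=cv2.split(hsv)
    return {'violet':(H>122)&(H<150)&(S>120)&(V>30),'gold':(H>12)&(H<26)&(S>150)&(V>60),'red':((H<6)|(H>174))&(S>150)&(V>80),
     'black':(V<28)&(S<255),'cream':(H>15)&(H<32)&(S>30)&(S<120)&(V>150)}
def mid(c):
    h=cv2.convexHull(c); M=cv2.moments(h); return M['m10']/M['m00'],M['m01']/M['m00']
E
python3 - <<'E'
from m import *
for f in ['scene0','side0']:
    d=load(f); mk=masks(d); print(f)
    for n,z in [('violet',.024),('gold',.028),('red',.009),('cream',.02),('black',.010)]:
        m=mk[n].astype(np.uint8)
        if n in('violet','gold'): m=cv2.morphologyEx(m,cv2.MORPH_CLOSE,np.ones((5,5)))
        for c in blobs(m):
            u,v=mid(c); x,y,w,h=cv2.boundingRect(c); zz=z
            p=ray(d,u,v,z)
            if not(.1<p[0]<.9 and -.6<p[1]<.7): continue
            if n=='black':
                if len(c)<30: continue
                e=cv2.fitEllipse(cv2.convexHull(c)); u,v=e[0]; p=ray(d,u,v,z)
            if n=='red': print('corners',[np.round(ray(d,*q,.015)[:2],3).tolist() for q in cv2.approxPolyDP(cv2.convexHull(c),6,True)[:,0].astype(float)])
            l=np.linalg.norm(ray(d,u-w/2,v,z)-ray(d,u+w/2,v,z))
            print(n,round(u),round(v),w,h,'width',round(l,3),np.round(p[:2],4))
            if n=='violet': print('   at z=.020,.027',np.round(ray(d,u,v,.02)[:2],4),np.round(ray(d,u,v,.027)[:2],4))
E
```

```text
scene0
violet 89 204 21 22 width 0.039 [ 0.4555 -0.2905]
   at z=.020,.027 [ 0.4502 -0.2907] [ 0.4596 -0.2904]
violet 164 178 33 38 width 0.065 [ 0.4364 -0.1452]
   at z=.020,.027 [ 0.4308 -0.1443] [ 0.4405 -0.1458]
violet 351 137 22 27 width 0.048 [0.4662 0.2669]
   at z=.020,.027 [0.4609 0.2709] [0.4701 0.2639]
gold 137 250 31 37 width 0.05 [ 0.615  -0.2368]
gold 479 236 24 18 width 0.039 [0.8176 0.2802]
corners [[0.577, 0.283], [0.698, 0.284], [0.711, 0.158], [0.581, 0.165]]
red 383 193 91 59 width 0.171 [0.6427 0.2242]
cream 237 170 30 23 width 0.06 [ 0.4681 -0.0043]
black 138 262 41 19 width 0.067 [ 0.6234 -0.2405]
black 227 240 47 16 width 0.08 [ 0.6364 -0.0907]
black 465 409 67 29 width 0.079 [1.0218 0.0631]
black 305 212 29 10 width 0.052 [0.6282 0.0639]
black 475 127 18 17 width 0.04 [0.5332 0.5595]
black 417 91 14 14 width 0.036 [0.3262 0.5621]
side0
violet 203 334 29 35 width 0.046 [0.464  0.2696]
   at z=.020,.027 [0.4652 0.2684] [0.463  0.2705]
violet 325 173 30 35 width 0.063 [ 0.4384 -0.1448]
   at z=.020,.027 [ 0.4395 -0.1483] [ 0.4376 -0.1421]
violet 349 133 15 17 width 0.034 [ 0.4433 -0.2824]
   at z=.020,.027 [ 0.4444 -0.2868] [ 0.4425 -0.2792]
gold 36 209 19 19 width 0.037 [0.8822 0.2239]
gold 272 119 20 25 width 0.046 [ 0.6119 -0.2333]
corners [[0.699, 0.17], [0.576, 0.17], [0.571, 0.288], [0.694, 0.289]]
red 136 272 96 83 width 0.171 [0.6365 0.2304]
cream 284 221 32 25 width 0.061 [0.4574 0.0048]
```

Run:
```python
from m import *
for f in ['scene0','side0']:
    d=load(f); I=d['image']; hsv=cv2.cvtColor(I,cv2.COLOR_BGR2HSV); H,S,V=cv2.split(hsv); print(f)
    pts={'scene0':[(227,237),(305,209)],'side0':[(235,165),(196,215)]}[f]
    for u,v in pts:
        ff=np.zeros((386,514),np.uint8); cv2.floodFill(I.copy(),ff,(u,v),(0,0,0),(14,)*3,(14,)*3,4|cv2.FLOODFILL_MASK_ONLY|(255<<8)|cv2.FLOODFILL_FIXED_RANGE)
        c=max(blobs(ff[1:-1,1:-1]),key=cv2.contourArea); e=cv2.fitEllipse(cv2.convexHull(c)); print('liner',np.round(e[0]),np.round(e[1]),np.round(ray(d,*e[0],.006)[:2],4))
        s=slice(v-28,v+28),slice(u-34,u+34); k=((V[s]<34)).astype(np.uint8)
        bs=blobs(k); c=max(bs,key=lambda c:cv2.contourArea(cv2.convexHull(c))); e=cv2.fitEllipse(cv2.convexHull(c)); q=np.array(e[0])+[u-34,v-28]
        print('ring',np.round(q),np.round(e[1]),np.round(ray(d,*q,.008)[:2],4))
d=load('scene0');print('bar',[np.round(ray(d,u,v,.014)[:2],3) for u,v in[(298,137),(294,165)]])
d=load('side0');print('bar',[np.round(ray(d,u,v,.014)[:2],3) for u,v in[(243,258),(266,300)]])
```

```text
scene0
liner [227. 237.] [26. 41.] [ 0.6255 -0.0869]
ring [227. 240.] [31. 46.] [ 0.635  -0.0904]
liner [305. 209.] [13. 23.] [0.6184 0.0694]
ring [305. 212.] [18. 28.] [0.6269 0.0646]
side0
liner [234. 164.] [22. 32.] [ 0.6246 -0.0858]
ring [234. 168.] [24. 36.] [ 0.619  -0.0753]
liner [195. 215.] [15. 21.] [0.6189 0.0701]Traceback (most recent call last):
  File "<stdin>", line 9, in <module>
ValueError: max() iterable argument is empty
```

>>> {"op": "apply_moves", "data": {
  "commands": [0,0,-0.96,0.1,0.125,0,1,0,0,-0.96,0.1,0.125,0,1,0,0,-0.95,0.1,0.125,0,1,0,0,0,0.1,0.125,0,1,0,0,0,0.1,0.125,0,1]
}}

```text
t: 0.65
ee_pos: [0.2881, 0.3152, 0.25]
orientation: [-3.141, -0.0, 0.001]
force: [1.7, 0.4, 0.0]
grip_width: 0.0855
grasp_force: 0.0
```

>>> {"op": "apply_moves", "data": {
  "commands": [0,0,0,0.0625,0.106,0,1,0,0,0,0.0625,0.106,0,1,0,0,0,0.0625,0.106,0,1,0,0,0,0.0625,0.106,0,1,0,0,0,0.0625,0.106,0,1]
}}

```text
t: 1.15
ee_pos: [0.4131, 0.1032, 0.2501]
orientation: [-3.141, -0.0, 0.001]
force: [0.2, 1.2, 0.9]
grip_width: 0.0855
grasp_force: 0.0
```

>>> {"op": "apply_moves", "data": {
  "commands": [0,0,0,0.0625,0.106,0,1,0,0,0,0.0625,0.106,0,1,0,0,0,0.0625,0.106,0,1,0,0,0,0.0625,0.106,0,1,0,0,0,0.0625,0.106,0,1]
}}

```text
t: 1.65
ee_pos: [0.5383, -0.1089, 0.2497]
orientation: [-3.141, 0.0, 0.0]
force: [-0.2, 1.0, 0.4]
grip_width: 0.0854
grasp_force: 0.0
```

>>> {"op": "apply_moves", "data": {
  "commands": [0,0,0,0.0625,0.106,0,1,0,0,0,0.0625,0.106,0,1,0,0,0,0.0625,0.106,0,1,0,0,0,0,0,0.1,1,0,0,0,0,0,0.1,1]
}}

```text
t: 2.15
ee_pos: [0.614, -0.2358, 0.1687]
orientation: [3.142, -0.002, -0.002]
force: [0.1, 1.1, -1.5]
grip_width: 0.0856
grasp_force: 0.0
```

Run:
```python
from m import *
d=snap('wrist','w1'); print(env.get_obs()['ee_pos'],d['cam_to_world'][:3,3] if hasattr(d['cam_to_world'],'shape') else 0)
mk=masks(d)
for c in blobs(cv2.morphologyEx(mk['gold'].astype(np.uint8),cv2.MORPH_CLOSE,np.ones((9,9)))): print(mid(c),cv2.boundingRect(c),[ray(d,*mid(c),z) for z in(.028,.052)])
```

```text
[ 0.60927421 -0.23311563  0.15939971] [ 0.68096054 -0.23657491  0.29333318]
(258.88473761058145, 186.34690371897275) (233, 160, 51, 54) [array([ 0.61271065, -0.23713736,  0.028     ]), array([ 0.61888401, -0.23708648,  0.052     ])]
```

View pics/w1.png

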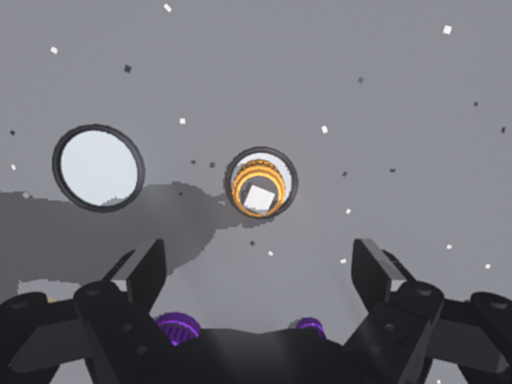

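Run:
```python
from m import *
d=snap('wrist','w2'); print(env.get_obs())
```

```text
{'t': 2.25, 'joints': array([-0.12802803,  0.50127257,  0.25272535, -0.00288407, -1.33615974,
        1.69822138]), 'joint_velocities': array([ 0.01252982, -0.05636941,  0.12691199,  0.05485226, -0.09040476,
       -0.00064484]), 'effort': array([-5.86991832e-01, -5.50097358e+01,  2.46899414e+01,  5.68590716e+00,
        1.02509324e+00,  2.72440644e-03]), 'ee_pos': array([ 0.60903807, -0.23310504,  0.16244691]), 'orientation': array([-3.13705162e+00,  1.34435028e-02, -1.26247186e-03]), 'force': array([ 0.14503305,  0.68463697, -2.36394732]), 'ft_torque': array([0.03596347, 0.10145519, 0.02034319]), 'grasp_force': 0.0, 'grip_width': 0.0853948863077494}
```

Run:
```python
from m import *
d=load('w2'); V=d['image'].max(2)
for (u,v) in [(261,183),(98,168)]:
    s=slice(v-48,v+52),slice(max(u-55,0),u+55); k=(V[s]<60).astype(np.uint8)
    for c in blobs(k,100):
        h=cv2.convexHull(c); e=cv2.fitEllipse(h); q=np.array(e[0])+[max(u-55,0),v-48]; print(np.round(q,1),np.round(e[1]),np.round(ray(d,*q,.009)[:2],4))
```

```text
[ 94.4 164.3] [77. 93.] [ 0.6238 -0.0861]
```

>>> {"op": "apply_moves", "data": {
  "commands": [0,0,0,0,0,0.08,1,0,0,0,0,0,0.08,1,0,0,0,0,0,0.08,1,0,0,0,0,0,0.06,1,0,0,0,0,0,0.02,1]
}}

```text
t: 2.75
ee_pos: [0.6122, -0.2336, 0.0412]
orientation: [-3.141, 0.002, 0.001]
force: [-0.5, -0.6, 0.4]
grip_width: 0.0852
grasp_force: 0.0
```

>>> {"op": "apply_moves", "data": {
  "commands": [0,0,0,0,0,0,1,0,0,0,0,0,0,1]
}}

```text
t: 2.95
ee_pos: [0.6142, -0.2344, 0.0444]
orientation: [3.14, -0.003, 0.001]
force: [0.8, -0.5, 0.8]
grip_width: 0.0855
grasp_force: 0.0
```

>>> {"op": "apply_moves", "data": {
  "commands": [0,0,0,0,0,0.005,-1,0,0,0,0,0,0,-1,0,0,0,0,0,0,-1,0,0,0,0,0,0,-1,0,0,0,0,0,0,-1]
}}

```text
t: 3.45
ee_pos: [0.6134, -0.2344, 0.0412]
orientation: [3.141, -0.002, 0.0]
force: [-0.8, 0.2, 5.0]
grip_width: 0.0425
grasp_force: 61.4
```

>>> {"op": "apply_moves", "data": {
  "commands": [0,0,0,0,0,0,-1,0,0,0,0,0,0,-1,0,0,0,0,0,0,-1]
}}

```text
t: 3.75
ee_pos: [0.6134, -0.2344, 0.0412]
orientation: [3.141, -0.002, 0.0]
force: [-0.3, 0.4, 6.3]
grip_width: 0.0424
grasp_force: 61.4
```

>>> {"op": "apply_moves", "data": {
  "commands": [0,0,0,0,0,-0.05,-1,0,0,0,0,0,-0.1,-1,0,0,0,0,0,-0.1,-1,0,0,0,0,0,-0.05,-1,0,0,0,0,-0.05,0,-1]
}}

```text
t: 4.25
ee_pos: [0.6139, -0.2159, 0.1634]
orientation: [3.14, -0.006, -0.002]
force: [0.0, -0.4, -2.1]
grip_width: 0.0426
grasp_force: 61.4
```

Run:
```python
from m import *
for f in ['scene','side','wrist']:
    d=snap(f,f+'3'); I=d['image']
    T=np.array(d['cam_to_world']);K=np.array(d['intrinsics']);q=T[:3,:3].T@(np.array([.613,-.236,.006])-T[:3,3]);q=K@[q[0],-q[1],-q[2]];q=(q[:2]/q[2]).astype(int)
    ff=np.zeros((386,514),np.uint8); cv2.floodFill(I.copy(),ff,tuple(int(a) for a in q),(0,0,0),(14,)*3,(14,)*3,4|cv2.FLOODFILL_MASK_ONLY|(255<<8)|cv2.FLOODFILL_FIXED_RANGE)
    c=max(blobs(ff[1:-1,1:-1],5),key=cv2.contourArea); e=cv2.fitEllipse(cv2.convexHull(c)); print(f,q,I[q[1],q[0]],np.round(e[0]),np.round(e[1]),np.round(ray(d,*e[0],.006)[:2],4))
```

```text
scene [139 258] [216 207 196] [138. 259.] [22. 35.] [ 0.6113 -0.2389]
side [272 125] [214 211 200] [273. 125.] [14. 24.] [ 0.6111 -0.2384]
wrist [283 180] [243 237 233] [287. 182.] [59. 61.] [ 0.6115 -0.239 ]
```

>>> {"op": "apply_moves", "data": {
  "commands": [0,0,0,0.006,-0.11,0,-1,0,0,0,0.006,-0.11,0,-1,0,0,0,0.006,-0.11,0,-1,0,0,0,0.006,-0.11,0,-1,0,0,0,0.006,-0.11,0,-1]
}}

```text
t: 4.9
ee_pos: [0.6239, 0.0073, 0.1587]
orientation: [3.141, 0.002, -0.0]
force: [1.7, 0.8, -1.5]
grip_width: 0.0424
grasp_force: 61.9
```

>>> {"op": "apply_moves", "data": {
  "commands": [0,0,0,0.006,-0.11,0,-1,0,0,0,0.006,-0.11,0,-1,0,0,0,0.006,-0.11,0,-1,0,0,0,0.006,-0.11,0,-1,0,0,0,0.006,-0.11,0,-1]
}}

```text
t: 5.4
ee_pos: [0.636, 0.2272, 0.1586]
orientation: [3.141, 0.002, -0.0]
force: [1.6, -0.8, -2.3]
grip_width: 0.0426
grasp_force: 61.9
```

>>> {"op": "apply_moves", "data": {
  "commands": [0,0,0,0,0,0,-1,0,0,0,0,0,0,-1,0,0,0,0,0,0,-1]
}}

```text
t: 5.7
ee_pos: [0.6364, 0.225, 0.1591]
orientation: [3.141, 0.002, -0.0]
force: [0.3, -0.9, -2.6]
grip_width: 0.0424
grasp_force: 62.0
```

>>> {"op": "apply_moves", "data": {
  "commands": [0,0,0,0,0,0.1,-1,0,0,0,0,0,0.09,-1,0,0,0,0,0,0.06,-1,0,0,0,0,0,0.03,-1,0,0,0,0,0,0.01,-1]
}}

```text
t: 6.2
ee_pos: [0.6363, 0.2245, 0.0428]
orientation: [3.14, 0.002, -0.001]
force: [1.1, 0.3, -2.0]
grip_width: 0.0427
grasp_force: 62.0
```

>>> {"op": "apply_moves", "data": {
  "commands": [0,0,0,0,0,0,-1,0,0,0,0,0,0,-1,0,0,0,0,0,0,-1,0,0,0,0,0,0,-1]
}}

```text
t: 6.6
ee_pos: [0.6371, 0.2263, 0.0451]
orientation: [-3.141, -0.002, 0.0]
force: [-1.1, 0.1, -2.7]
grip_width: 0.0422
grasp_force: 62.0
```

>>> {"op": "apply_moves", "data": {
  "commands": [0,0,0,0,0,0.008,-1,0,0,0,0,0,0,-1,0,0,0,0,0,0.003,-1,0,0,0,0,0,0,-1,0,0,0,0,0,0,-1]
}}

```text
t: 7.1
ee_pos: [0.6365, 0.2259, 0.0403]
orientation: [3.141, -0.0, 0.0]
force: [-3.8, -0.6, 4.8]
grip_width: 0.0423
grasp_force: 62.5
```

>>> {"op": "apply_moves", "data": {
  "commands": [0,0,0,0,0,0,0.3,0,0,0,0,0,0,1,0,0,0,0,0,0,1,0,0,0,0,0,0,1,0,0,0,0,0,0,1]
}}

```text
t: 7.6
ee_pos: [0.6367, 0.226, 0.0395]
orientation: [-3.142, -0.0, 0.0]
force: [0.2, -0.5, -0.9]
grip_width: 0.0856
grasp_force: 0.0
```

>>> {"op": "apply_moves", "data": {
  "commands": [0,0,0,0,0,-0.05,1,0,0,0,0,0,-0.1,1,0,0,0,0,0,-0.1,1,0,0,0,0,0,-0.05,1,0,0,0,0,0,0,1]
}}

```text
t: 8.1
ee_pos: [0.6386, 0.2266, 0.1643]
orientation: [-3.138, -0.007, 0.0]
force: [0.2, 0.8, 0.2]
grip_width: 0.0854
grasp_force: 0.0
```

>>> {"op": "apply_moves", "data": {
  "commands": [0,0,0,-0.1075,-0.026,0,1,0,0,0,-0.1075,-0.026,0,1,0,0,0,-0.1075,-0.026,0,1,0,0,0,-0.1075,-0.026,0,1,0,0,0,0,0,0,1]
}}

```text
t: 8.6
ee_pos: [0.4601, 0.2677, 0.159]
orientation: [3.141, 0.003, 0.003]
force: [0.2, -0.5, 0.3]
grip_width: 0.0853
grasp_force: 0.0
```

Run:
```python
from m import *
d=snap('wrist','w4'); print(env.get_obs()['ee_pos'])
mk=masks(d)
for n in('violet','gold','cream'):
  for c in blobs(cv2.morphologyEx(mk[n].astype(np.uint8),cv2.MORPH_CLOSE,np.ones((9,9)))): print(n,mid(c),cv2.boundingRect(c),[np.round(ray(d,*mid(c),z)[:2],4) for z in(.024,.048)])
```

```text
[0.46236349 0.26778469 0.15940233]
violet (256.7983091787439, 183.0306905370844) (230, 154, 54, 58) [array([0.4626, 0.2681]), array([0.4687, 0.2681])]
```

View pics/w4.png

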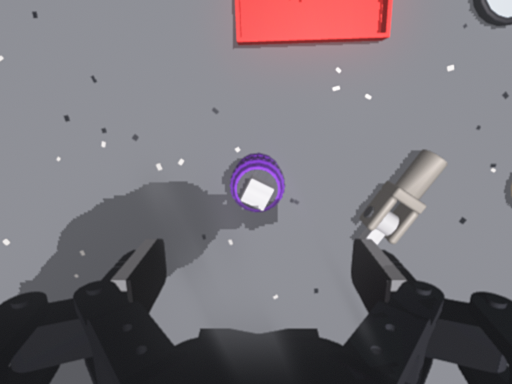

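Wrist view: medium coupler at (257,183), bar head spans (435,160)-(378,237), about 10 cm away and clear of the fingers.

>>> {"op": "apply_moves", "data": {
  "commands": [0,0,0,0.005,0,0.1,1,0,0,0,0,0,0.09,1,0,0,0,0,0,0.07,1,0,0,0,0,0,0.04,1,0,0,0,0,0,0,1]
}}

```text
t: 9.15
ee_pos: [0.4657, 0.2659, 0.0365]
orientation: [3.137, 0.005, -0.001]
force: [-0.6, -0.2, 0.0]
grip_width: 0.0852
grasp_force: 0.0
```

>>> {"op": "apply_moves", "data": {
  "commands": [0,0,0,0,0,0,1,0,0,0,0,0,0,1]
}}

```text
t: 9.35
ee_pos: [0.4677, 0.268, 0.0407]
orientation: [-3.14, -0.002, 0.0]
force: [0.0, -0.8, -0.1]
grip_width: 0.0856
grasp_force: 0.0
```

>>> {"op": "apply_moves", "data": {
  "commands": [0,0,0,-0.0075,0,0.0075,1,0,0,0,0,0,0,-1,0,0,0,0,0,0,-1,0,0,0,0,0,0,-1,0,0,0,0,0,0,-1]
}}

```text
t: 9.85
ee_pos: [0.4641, 0.268, 0.0373]
orientation: [-3.141, -0.001, 0.001]
force: [-0.3, 0.3, 3.7]
grip_width: 0.0428
grasp_force: 61.1
```

>>> {"op": "apply_moves", "data": {
  "commands": [0,0,0,0,0,0,-1,0,0,0,0,0,0,-1,0,0,0,0,0,0,-1]
}}

```text
t: 10.15
ee_pos: [0.4641, 0.2679, 0.0373]
orientation: [-3.141, -0.001, 0.001]
force: [-0.5, 0.0, 5.4]
grip_width: 0.0428
grasp_force: 61.1
```

>>> {"op": "apply_moves", "data": {
  "commands": [0,0,0,0,0,-0.05,-1,0,0,0,0,0,-0.1,-1,0,0,0,0,0,-0.1,-1,0,0,0,0,0,-0.05,-1,0,0,0,0.0334,0.115,0,-1]
}}

```text
t: 10.65
ee_pos: [0.4781, 0.2255, 0.1594]
orientation: [-3.137, -0.005, 0.005]
force: [1.5, -0.5, -2.5]
grip_width: 0.0422
grasp_force: 61.9
```

>>> {"op": "apply_moves", "data": {
  "commands": [0,0,0,0.0334,0.115,0,-1,0,0,0,0.0334,0.115,0,-1,0,0,0,0.0334,0.115,0,-1,0,0,0,0.0334,0.115,0,-1,0,0,0,0.0334,0.115,0,-1]
}}

```text
t: 11.15
ee_pos: [0.5433, -0.0103, 0.1556]
orientation: [-3.141, 0.002, 0.0]
force: [1.0, 1.2, -2.8]
grip_width: 0.0423
grasp_force: 61.9
```

>>> {"op": "apply_moves", "data": {
  "commands": [0,0,0,0.0334,0.115,0,-1,0,0,0,0.0334,0.115,0,-1,0,0,0,0.0334,0.115,0,-1,0,0,0,0.0334,0.115,0,-1,0,0,0,0.0334,0.115,0,-1]
}}

```text
t: 11.65
ee_pos: [0.6102, -0.2401, 0.1551]
orientation: [-3.14, 0.002, -0.0]
force: [0.6, 0.8, -3.1]
grip_width: 0.0422
grasp_force: 61.9
```

>>> {"op": "apply_moves", "data": {
  "commands": [0,0,0,0,0,0,-1,0,0,0,0,0,0,-1,0,0,0,0,0,0,-1,0,0,0,0,0,0,-1,0,0,0,0,0,0,-1]
}}

```text
t: 12.15
ee_pos: [0.6107, -0.2373, 0.1569]
orientation: [-3.141, -0.0, 0.002]
force: [-0.3, -0.5, -3.1]
grip_width: 0.0425
grasp_force: 62.1
```

>>> {"op": "apply_moves", "data": {
  "commands": [0,0,0,0,0.004,0.09,-1,0,0,0,0,0,0.09,-1,0,0,0,0,0,0.06,-1,0,0,0,0,0,0.03,-1,0,0,0,0,0,0,-1]
}}

```text
t: 12.65
ee_pos: [0.6098, -0.2393, 0.0472]
orientation: [-3.141, 0.003, 0.001]
force: [-0.1, 0.7, -2.3]
grip_width: 0.0425
grasp_force: 62.2
```

>>> {"op": "apply_moves", "data": {
  "commands": [0,0,0,0,0,0,-1,0,0,0,0,0,0,-1,0,0,0,0,0,0,-1]
}}

```text
t: 12.95
ee_pos: [0.6117, -0.2402, 0.0503]
orientation: [3.141, -0.003, 0.0]
force: [0.6, 0.2, -2.9]
grip_width: 0.0425
grasp_force: 62.2
```

Check the fit before lowering the last 9 mm.

Run:
```python
from m import *
s=snap('scene','s5');t=snap('side','t5')
a=cv2.resize(s['image'][200:300,80:200],None,fx=3.3,fy=4);b=cv2.resize(t['image'][75:175,210:330],None,fx=3.3,fy=4)
cv2.imwrite('pics/c5.png',np.hstack([a,b]))
```

```text
(no output)
```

View pics/c5.png

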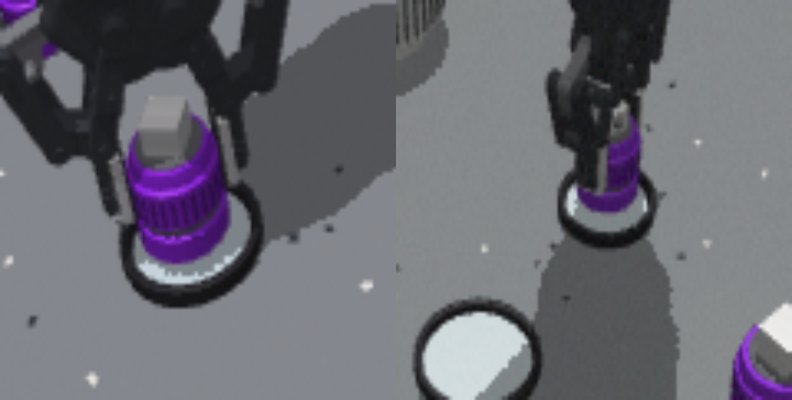

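>>> {"op": "apply_moves", "data": {
  "commands": [0,0,0,0,0,0.01,-1,0,0,0,0,0,0,-1,0,0,0,0,0,0,-1]
}}

```text
t: 13.35
ee_pos: [0.6105, -0.24, 0.0443]
orientation: [-3.141, 0.001, 0.0]
force: [-0.7, -1.3, -3.5]
grip_width: 0.0426
grasp_force: 62.2
```

The crop shows the coupler upright and centred over the nest in both views (left crop (180,260), right crop (607,205)). Lowering and releasing.

>>> {"op": "apply_moves", "data": {
  "commands": [0,0,0,0,0,0.005,-1,0,0,0,0,0,0,-1,0,0,0,0,0,0.003,-1,0,0,0,0,0,0,-1,0,0,0,0,0,0,-1]
}}

```text
t: 13.85
ee_pos: [0.6108, -0.2401, 0.0414]
orientation: [3.142, -0.0, 0.0]
force: [-0.0, 0.0, -3.0]
grip_width: 0.0426
grasp_force: 62.5
```

>>> {"op": "apply_moves", "data": {
  "commands": [0,0,0,0,0,0.002,-1,0,0,0,0,0,0,-1,0,0,0,0,0,0,0.3,0,0,0,0,0,0,1,0,0,0,0,0,0,1]
}}

```text
t: 14.35
ee_pos: [0.6109, -0.2401, 0.0406]
orientation: [3.141, -0.0, 0.0]
force: [-0.0, -0.2, 0.2]
grip_width: 0.0817
grasp_force: 0.0
```

>>> {"op": "apply_moves", "data": {
  "commands": [0,0,0,0,0,0,1,0,0,0,0,0,-0.05,1,0,0,0,0,0,-0.1,1,0,0,0,0,0,-0.1,1,0,0,0,0,0,-0.05,1]
}}

```text
t: 14.85
ee_pos: [0.6121, -0.2408, 0.1651]
orientation: [3.139, -0.006, 0.001]
force: [-0.4, -0.0, -0.4]
grip_width: 0.0853
grasp_force: 0.0
```

>>> {"op": "apply_moves", "data": {
  "commands": [0,0,0,-0.11,-0.05,0,1,0,0,0,-0.11,-0.06,0,1,0,0,0,-0.11,-0.06,0,1,0,0,0,-0.1,-0.07,0,1,0,0,0,0,0,0,1]
}}

```text
t: 15.35
ee_pos: [0.4333, -0.1422, 0.1601]
orientation: [-3.14, 0.003, 0.001]
force: [1.5, 0.7, 1.2]
grip_width: 0.0859
grasp_force: 0.0
```

Run:
```python
from m import *
d=snap('wrist','w6'); print(env.get_obs()['ee_pos'])
mk=masks(d)
for n,z in(('violet',.027),('cream',.02)):
  for c in blobs(cv2.morphologyEx(mk[n].astype(np.uint8),cv2.MORPH_CLOSE,np.ones((9,9)))): print(n,mid(c),cv2.boundingRect(c),[np.round(ray(d,*mid(c),z)[:2],4) for z in(.02,.024,.027)])
```

```text
[ 0.4365091  -0.14323981  0.16100613]
violet (429.1180079393721, 171.08504751593887) (405, 153, 51, 40) [array([ 0.4454, -0.2908]), array([ 0.4463, -0.2886]), array([ 0.4469, -0.2869])]
violet (261.5950935146952, 183.0002428953121) (226, 145, 72, 76) [array([ 0.4345, -0.1458]), array([ 0.4355, -0.1457]), array([ 0.4362, -0.1457])]
cream (94.77448540160404, 153.6946782031528) (57, 120, 77, 70) [array([ 0.46  , -0.0032]), array([ 0.4606, -0.0053]), array([ 0.461 , -0.0069])]
```

>>> {"op": "apply_moves", "data": {
  "commands": [0,0,0,0,0.006,0.1,1,0,0,0,0,0,0.09,1,0,0,0,0,0,0.07,1,0,0,0,0,0,0.04,1,0,0,0,0,0,0.005,1]
}}

```text
t: 15.9
ee_pos: [0.4383, -0.1469, 0.0366]
orientation: [-3.142, 0.004, -0.0]
force: [-0.2, -0.7, -0.1]
grip_width: 0.0856
grasp_force: 0.0
```

>>> {"op": "apply_moves", "data": {
  "commands": [0,0,0,0,0,0,1,0,0,0,0,0,0,1,0,0,0,0,0,0,1]
}}

```text
t: 16.2
ee_pos: [0.4399, -0.1467, 0.0397]
orientation: [3.141, -0.002, 0.0]
force: [0.5, 0.4, 0.1]
grip_width: 0.085
grasp_force: 0.0
```

>>> {"op": "apply_moves", "data": {
  "commands": [0,0,0,-0.003,0,0,-1,0,0,0,0,0,0,-1,0,0,0,0,0,0,-1,0,0,0,0,0,0,-1,0,0,0,0,0,0,-1]
}}

```text
t: 16.7
ee_pos: [0.4382, -0.1464, 0.0395]
orientation: [-3.142, -0.001, 0.0]
force: [-1.6, 2.6, 6.5]
grip_width: 0.0569
grasp_force: 63.5
```

>>> {"op": "apply_moves", "data": {
  "commands": [0,0,0,0,0,0,-1,0,0,0,0,0,0,-1]
}}

```text
t: 16.9
ee_pos: [0.4382, -0.1464, 0.0395]
orientation: [-3.142, -0.001, 0.0]
force: [-2.0, 3.3, 6.0]
grip_width: 0.0568
grasp_force: 63.5
```

>>> {"op": "apply_moves", "data": {
  "commands": [0,0,0,0,0,-0.05,-1,0,0,0,0,0,-0.08,-1,0,0,0,0,0,-0.08,-1,0,0,0,0,0,-0.04,-1,0,0,0,0,0,0,-1]
}}

```text
t: 17.4
ee_pos: [0.4386, -0.1466, 0.1403]
orientation: [-3.141, -0.004, 0.0]
force: [1.0, 1.1, -5.2]
grip_width: 0.0564
grasp_force: 65.7
```

>>> {"op": "apply_moves", "data": {
  "commands": [0,0,0,0.0933,-0.03,0,-1,0,0,0,0.0933,-0.03,0,-1,0,0,0,0.0933,-0.03,0,-1,0,0,0,0.0933,-0.03,0,-1,0,0,0,0.0933,-0.03,0,-1]
}}

```text
t: 17.9
ee_pos: [0.6243, -0.0857, 0.1355]
orientation: [-3.141, 0.005, -0.0]
force: [0.8, -0.5, -4.8]
grip_width: 0.0568
grasp_force: 65.8
```

>>> {"op": "apply_moves", "data": {
  "commands": [0,0,0,0,0,0,-1,0,0,0,0,0,0,-1,0,0,0,0,0,0.06,-1,0,0,0,0,0,0.06,-1,0,0,0,0,0,0,-1]
}}

```text
t: 18.4
ee_pos: [0.6199, -0.0866, 0.0856]
orientation: [-3.141, 0.01, -0.001]
force: [-0.3, -0.9, -5.4]
grip_width: 0.0567
grasp_force: 65.8
```

>>> {"op": "apply_moves", "data": {
  "commands": [0,0,0,0,0,0,-1,0,0,0,0,0,0,-1,0,0,0,0,0,0,-1]
}}

```text
t: 18.7
ee_pos: [0.625, -0.0866, 0.0922]
orientation: [3.142, -0.003, 0.0]
force: [0.2, -0.5, -4.5]
grip_width: 0.0566
grasp_force: 65.8
```

Down 43 mm first, then feel for the floor (contact expected at about z = 0.0435).

>>> {"op": "apply_moves", "data": {
  "commands": [0,0,0,0,0,0.04,-1,0,0,0,0,0,0.04,-1,0,0,0,0,0,0.02,-1,0,0,0,0,0,0,-1,0,0,0,0,0,0,-1]
}}

```text
t: 19.2
ee_pos: [0.6249, -0.0867, 0.0515]
orientation: [3.141, -0.001, 0.001]
force: [0.5, -0.7, -3.7]
grip_width: 0.0562
grasp_force: 65.8
```

>>> {"op": "apply_moves", "data": {
  "commands": [0,0,0,0,0,0.005,-1,0,0,0,0,0,0,-1,0,0,0,0,0,0.005,-1,0,0,0,0,0,0,-1,0,0,0,0,0,0,-1]
}}

```text
t: 19.7
ee_pos: [0.6242, -0.0866, 0.0466]
orientation: [3.142, 0.0, 0.0]
force: [0.7, 0.5, -4.6]
grip_width: 0.0566
grasp_force: 65.8
```

>>> {"op": "apply_moves", "data": {
  "commands": [0,0,0,0,0,0.005,-1,0,0,0,0,0,0,-1,0,0,0,0,0,0.003,-1,0,0,0,0,0,0,-1,0,0,0,0,0,0,-1]
}}

```text
t: 20.2
ee_pos: [0.6243, -0.0866, 0.0436]
orientation: [3.142, -0.0, 0.0]
force: [-0.6, 0.2, -2.3]
grip_width: 0.0566
grasp_force: 66.3
```

>>> {"op": "apply_moves", "data": {
  "commands": [0,0,0,0,0,0.001,-1,0,0,0,0,0,0,0,0,0,0,0,0,0,1,0,0,0,0,0,0,1,0,0,0,0,0,0,1]
}}

```text
t: 20.7
ee_pos: [0.6248, -0.0866, 0.0433]
orientation: [3.141, -0.001, 0.0]
force: [-0.5, 0.6, -0.4]
grip_width: 0.0852
grasp_force: 0.0
```

>>> {"op": "apply_moves", "data": {
  "commands": [0,0,0,0,0,-0.03,1,0,0,0,0,0,-0.09,1,0,0,0,0,0,-0.1,1,0,0,0,0,0,-0.07,1,0,0,0,-0.0742,0.0846,0,1]
}}

```text
t: 21.2
ee_pos: [0.5994, -0.1188, 0.1648]
orientation: [3.14, -0.011, 0.005]
force: [1.0, -0.9, 0.1]
grip_width: 0.0851
grasp_force: 0.0
```

>>> {"op": "apply_moves", "data": {
  "commands": [0,0,0,-0.0742,0.0846,0,1,0,0,0,-0.0742,0.0846,0,1,0,0,0,-0.0742,0.0846,0,1,0,0,0,-0.0742,0.0846,0,1,0,0,0,-0.0742,0.0846,0,1]
}}

```text
t: 21.7
ee_pos: [0.4452, -0.2909, 0.1604]
orientation: [3.141, -0.002, 0.001]
force: [0.3, -1.3, 0.1]
grip_width: 0.0855
grasp_force: 0.0
```

>>> {"op": "apply_moves", "data": {
  "commands": [0,0,0,0,0,0,1,0,0,0,0,0,0,1,0,0,0,0,0,0,1]
}}

```text
t: 22.0
ee_pos: [0.4469, -0.2894, 0.1596]
orientation: [3.141, -0.001, 0.001]
force: [-0.2, 0.3, -0.7]
grip_width: 0.0855
grasp_force: 0.0
```

Run:
```python
from m import *
d=snap('wrist','w7'); print(env.get_obs()['ee_pos'])
for c in blobs(cv2.morphologyEx(masks(d)['violet'].astype(np.uint8),cv2.MORPH_CLOSE,np.ones((9,9)))): print(mid(c),cv2.boundingRect(c),np.round(ray(d,*mid(c),.02)[:2],4))
```

```text
[ 0.4470108  -0.28910009  0.15940858]
(259.55725190839695, 188.0437340966921) (242, 168, 36, 39) [ 0.4442 -0.2914]
(196.07530864197528, 2.4876543209876543) (180, 0, 33, 7) [ 0.589  -0.2432]
```

>>> {"op": "apply_moves", "data": {
  "commands": [0,0,0,-0.003,0.003,0.1,1,0,0,0,0,0,0.1,1,0,0,0,0,0,0.08,1,0,0,0,0,0,0.03,1,0,0,0,0,0,0,1]
}}

```text
t: 22.55
ee_pos: [0.4447, -0.29, 0.0337]
orientation: [-3.141, 0.003, 0.002]
force: [0.1, 0.1, 0.4]
grip_width: 0.0851
grasp_force: 0.0
```

>>> {"op": "apply_moves", "data": {
  "commands": [0,0,0,0,0,0,1,0,0,0,0,0,0,1,0,0,0,0,0,0,1]
}}

```text
t: 22.85
ee_pos: [0.4461, -0.2912, 0.0365]
orientation: [3.14, -0.003, 0.0]
force: [-0.4, -0.1, 0.1]
grip_width: 0.0858
grasp_force: 0.0
```

>>> {"op": "apply_moves", "data": {
  "commands": [0,0,0,0,0,0.01,1,0,0,0,0,0,0,-1,0,0,0,0,0,0,-1,0,0,0,0,0,0,-1,0,0,0,0,0,0,-1]
}}

```text
t: 23.35
ee_pos: [0.4451, -0.2909, 0.0312]
orientation: [3.141, -0.0, 0.0]
force: [-4.6, 4.5, 25.6]
grip_width: 0.0285
grasp_force: 59.0
```

>>> {"op": "apply_moves", "data": {
  "commands": [0,0,0,0,0,0,-1,0,0,0,0,0,0,-1,0,0,0,0,0,0,-1,0,0,0,0,0,0,-1]
}}

```text
t: 23.75
ee_pos: [0.4453, -0.291, 0.0313]
orientation: [3.141, -0.001, 0.0]
force: [0.4, -0.3, 3.9]
grip_width: 0.0281
grasp_force: 59.2
```

>>> {"op": "apply_moves", "data": {
  "commands": [0,0,0,0,0,-0.05,-1,0,0,0,0,0,-0.1,-1,0,0,0,0,0,-0.1,-1,0,0,0,0,0,-0.06,-1,0,0,0,0,0,0,-1]
}}

```text
t: 24.25
ee_pos: [0.4467, -0.2917, 0.1586]
orientation: [3.139, -0.006, 0.0]
force: [0.3, 0.6, -0.8]
grip_width: 0.0284
grasp_force: 59.3
```

>>> {"op": "apply_moves", "data": {
  "commands": [0,0,0,0.048,-0.1,0,-1,0,0,0,0.048,-0.1,0,-1,0,0,0,0.048,-0.1,0,-1,0,0,0,0.048,-0.1,0,-1,0,0,0,0.048,-0.1,0,-1]
}}

```text
t: 24.75
ee_pos: [0.5406, -0.089, 0.1535]
orientation: [-3.141, 0.003, -0.0]
force: [0.7, -1.1, -0.9]
grip_width: 0.028
grasp_force: 59.5
```

>>> {"op": "apply_moves", "data": {
  "commands": [0,0,0,0.048,-0.1,0,-1,0,0,0,0.048,-0.1,0,-1,0,0,0,0.048,-0.1,0,-1,0,0,0,0.048,-0.1,0,-1,0,0,0,0,0,0,-1]
}}

```text
t: 25.25
ee_pos: [0.6184, 0.0737, 0.1521]
orientation: [-3.141, 0.003, 0.004]
force: [-1.3, -0.3, -0.9]
grip_width: 0.0285
grasp_force: 59.5
```

>>> {"op": "apply_moves", "data": {
  "commands": [0,0,0,0,0,0.06,-1,0,0,0,0,0,0.06,-1,0,0,0,0,0,0.03,-1,0,0,0,0,0,0,-1,0,0,0,0,0,0,-1]
}}

```text
t: 25.75
ee_pos: [0.618, 0.0688, 0.0953]
orientation: [3.141, -0.0, 0.0]
force: [-0.1, 0.1, -0.5]
grip_width: 0.0284
grasp_force: 59.5
```

>>> {"op": "apply_moves", "data": {
  "commands": [0,0,0,0,0,0,-1,0,0,0,0,0,0,-1,0,0,0,0,0,0,-1]
}}

```text
t: 26.05
ee_pos: [0.6182, 0.0693, 0.0958]
orientation: [-3.141, -0.001, 0.0]
force: [0.4, -0.3, -0.4]
grip_width: 0.0287
grasp_force: 59.5
```

>>> {"op": "apply_moves", "data": {
  "commands": [0,0,0,0,-0.001,0.05,-1,0,0,0,0,0,0.05,-1,0,0,0,0,0,0.03,-1,0,0,0,0,0,0,-1,0,0,0,0,0,0,-1]
}}

```text
t: 26.55
ee_pos: [0.6182, 0.0696, 0.0436]
orientation: [3.141, -0.001, 0.001]
force: [-0.4, 0.4, -0.5]
grip_width: 0.0285
grasp_force: 59.5
```

>>> {"op": "apply_moves", "data": {
  "commands": [0,0,0,0,0,0.005,-1,0,0,0,0,0,0,-1,0,0,0,0,0,0.005,-1,0,0,0,0,0,0,-1,0,0,0,0,0,0,-1]
}}

```text
t: 27.05
ee_pos: [0.6178, 0.0696, 0.0391]
orientation: [3.142, -0.0, 0.0]
force: [-0.1, 0.1, -1.0]
grip_width: 0.0282
grasp_force: 59.5
```

>>> {"op": "apply_moves", "data": {
  "commands": [0,0,0,0,0,0.005,-1,0,0,0,0,0,0,-1,0,0,0,0,0,0.005,-1,0,0,0,0,0,0,-1,0,0,0,0,0,0,-1]
}}

```text
t: 27.55
ee_pos: [0.618, 0.0696, 0.0353]
orientation: [-3.142, -0.001, 0.0]
force: [-1.2, 0.2, 1.5]
grip_width: 0.0282
grasp_force: 59.8
```

Run:
```python
from m import *
s=snap('scene','s8');t=snap('side','t8')
a=cv2.resize(s['image'][150:250,245:365],None,fx=3.3,fy=4);b=cv2.resize(t['image'][155:255,135:255],None,fx=3.3,fy=4)
cv2.imwrite('pics/c8.png',np.hstack([a,b]))
```

```text
(no output)
```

View pics/c8.png

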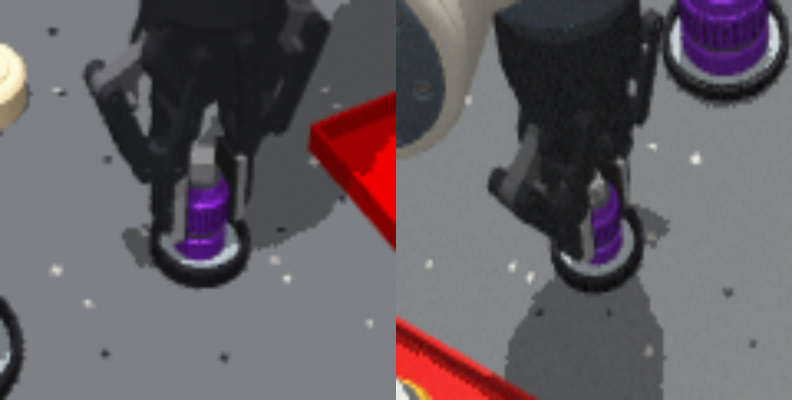

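The small coupler sits centred in its nest at (205,250) in the left crop and (597,250) in the right. I'll release it, lift away and verify.

>>> {"op": "apply_moves", "data": {
  "commands": [0,0,0,0,0,0,-0.2,0,0,0,0,0,0,1,0,0,0,0,0,0,1,0,0,0,0,0,0,1,0,0,0,0,0,0,1]
}}

```text
t: 28.15
ee_pos: [0.6178, 0.0696, 0.0349]
orientation: [3.142, 0.0, 0.0]
force: [0.9, -0.1, 0.7]
grip_width: 0.0856
grasp_force: 0.0
```

>>> {"op": "apply_moves", "data": {
  "commands": [0,0,0,0,0,-0.03,1,0,0,0,0,0,-0.1,1,0,0,0,0,0,-0.1,1,0,0,0,0,0,-0.1,1,0,0,0,0,0,-0.1,1]
}}

```text
t: 28.65
ee_pos: [0.6176, 0.0694, 0.2099]
orientation: [-3.141, -0.001, 0.0]
force: [0.1, 0.4, -0.3]
grip_width: 0.0853
grasp_force: 0.0
```

>>> {"op": "apply_moves", "data": {
  "commands": [0,0,0,-0.12,0,-0.03,1,0,0,0,-0.12,0,0,1,0,0,0,-0.12,0,0,1,0,0,0,-0.1,0,0,1,0,0,0,0,0,0,1]
}}

```text
t: 29.15
ee_pos: [0.4298, 0.0689, 0.2205]
orientation: [-3.14, -0.001, 0.002]
force: [1.2, 0.1, 0.2]
grip_width: 0.0861
grasp_force: 0.0
```

Run:
```python
from m import *
print(env.get_obs()['ee_pos'])
s=snap('scene','s9');t=snap('side','t9')
for d in (s,t):
    mk=masks(d)
    for n,z in(('violet',.028),('gold',.027),('cream',.02)):
        for c in blobs(cv2.morphologyEx(mk[n].astype(np.uint8),cv2.MORPH_CLOSE,np.ones((5,5)))): print(n,np.round(mid(c)),[np.round(ray(d,*mid(c),q)[:2],3) for q in(.02,.024,.028,.031)])
cv2.imwrite('pics/c9.png',cv2.resize(np.vstack([s['image'][110:300,60:440],t['image'][80:360,60:440]]),None,fx=1.25,fy=1.25))
```

```text
[0.42981626 0.06890027 0.22050413]
violet [134. 250.] [array([ 0.605, -0.241]), array([ 0.609, -0.241]), array([ 0.614, -0.241]), array([ 0.617, -0.241])]
violet [226. 227.] [array([ 0.615, -0.084]), array([ 0.619, -0.086]), array([ 0.623, -0.087]), array([ 0.626, -0.088])]
violet [305. 203.] [array([0.618, 0.069]), array([0.622, 0.067]), array([0.626, 0.064]), array([0.629, 0.063])]
gold [479. 236.] [array([0.812, 0.288]), array([0.815, 0.284]), array([0.818, 0.28 ]), array([0.82 , 0.277])]
gold [383. 184.] [array([0.631, 0.23 ]), array([0.635, 0.227]), array([0.639, 0.223]), array([0.642, 0.22 ])]
cream [237. 170.] [array([ 0.469, -0.005]), array([ 0.474, -0.007]), array([ 0.479, -0.009]), array([ 0.483, -0.01 ])]
cream [189.  86.] [array([0.056, 0.024]), array([0.064, 0.022]), array([0.073, 0.02 ]), array([0.079, 0.018])]
cream [205.  77.] [array([0.018, 0.082]), array([0.027, 0.079]), array([0.036, 0.077]), array([0.042, 0.075])]
cream [318.  21.] [array([-0.247,  0.599]), array([-0.237,  0.592]), array([-0.226,  0.586]), array([-0.218,  0.581])]
cream [166.  22.] [array([-0.488,
[... 1120 characters left out ...]
  80.] [array([ 0.997, -0.191]), array([ 0.993, -0.188]), array([ 0.988, -0.184]), array([ 0.985, -0.181])]
cream [185.  38.] [array([ 0.989, -0.416]), array([ 0.985, -0.411]), array([ 0.981, -0.406]), array([ 0.978, -0.402])]
cream [412.   5.] [array([ 0.496, -0.911]), array([ 0.494, -0.903]), array([ 0.493, -0.895]), array([ 0.492, -0.889])]
cream [385.  22.] [array([ 0.533, -0.779]), array([ 0.532, -0.772]), array([ 0.53 , -0.765]), array([ 0.529, -0.76 ])]
cream [276.  20.] [array([ 0.813, -0.626]), array([ 0.81, -0.62]), array([ 0.807, -0.613]), array([ 0.805, -0.609])]
cream [238.   2.] [array([ 0.964, -0.658]), array([ 0.96 , -0.652]), array([ 0.955, -0.645]), array([ 0.952, -0.64 ])]
```

View pics/c9.png

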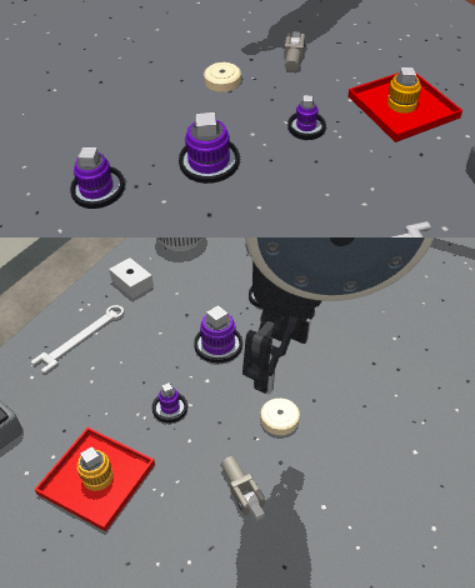

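The final view shows all three violet couplers upright in their nests, the gold one upright in the tray, and the puck and bar head in place. I'll take a closer look at the medium one, since it sits slightly left of its nest's centre.

```bash
python3 -c "
import cv2;i=cv2.imread('pics/s9.png');cv2.imwrite('pics/c10.png',cv2.resize(i[215:285,90:185],None,fx=6,fy=6))"
```

```text
(no output)
```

View pics/c10.png

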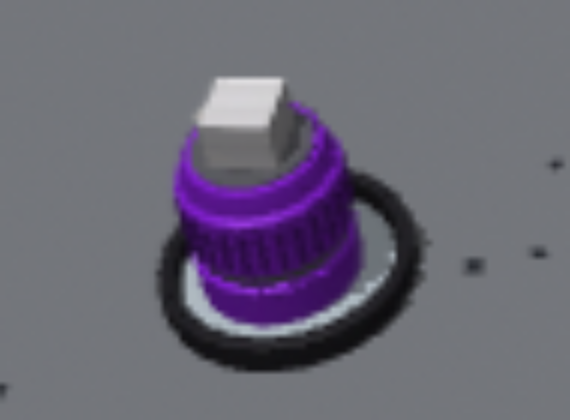

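The medium coupler (base centre about (280,290) in the crop) stands inside its nest (centre about (290,270)), upright and about 3 mm off centre. That is within tolerance, so I'm handing in.

```bash
python3 -c "
from h import *
print(workorder.job_done())"
```

```text
the job is handed in; nothing more can be done
None
```

I handed the job in at about 29 s: the last images show all three violet couplers upright in their nests, the gold one upright in the red tray, and the puck and bar head in place. The hand-in did not report a verdict.

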